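Stop the drive and hold the index plunger out

TASK

Stop the drive of the indexing table: press the red stop button on the yellow two-button station fully down and let it spring back up; do not press the green start button. Then grip the red knob of the sprung index plunger on the blue fixture, pull it straight up as far as it goes so that its pin is clear of the hole, and finish while still holding it there, so that I can turn the table. Do not turn the table yourself and leave the loose tools and the tape where they are.

Things in the scene. Friction and masses are not known exactly. Their poses are not given: they have to be found in the camera images.
- fixture: Blue indexing fixture, bolted down: base 170 x 150 x 12 mm; steel table (132 mm disc, top at 58 mm) with a clamped sprocket and nut (up to 84 mm); on its -x side a bracket 40 mm wide, reaching over the table's rim (top at 98 mm, with a 22 mm bush up to 108 mm), guides the plunger. Heights from the bench. Origin: underside of the base, on the table's axis; z up; yaw varies.
- pull_knob: Red knob with black grooves on top of the plunger: upright straight cylinder, 24 mm diameter, 36 mm tall. Origin: centre of its underside, 55 mm from the table's axis along the fixture's -x, 110 mm above the bench when seated (2 mm above the bush, nothing else beside it); z up along the plunger's axis.
- knob_grip (a point): Point on the knob's axis 20 mm above its underside (130 mm above the bench when seated): a good height to grip. It rises with the knob.
- plunger (a joint): How far the plunger is pulled up, m: 0 seated (pin 10 mm deep in its hole in the table), 0.010 pin end level with the table top, 0.015 at the upper stop (fully out). A spring pulls it down with about 5 N at 0 and 12.5 N at 0.015; it does not latch. It moves straight up without turning.
- index_table (a joint): Angle of the table about its vertical axis, rad, 0 at the start. With the pin in its hole it is locked; with the pin out it turns with little friction.
- station: Two-button station of the drive, grey box with yellow cover, 80 x 130 mm, top of the cover 59 mm above the bench, bolted down. Origin: centre of its underside; z up; the red button lies 30 mm to its +y, the green one 30 mm to its -y. Its yaw varies; station and fixture may change sides.
- stop_button_top (a point): Centre of the top of the red stop button (32 mm diameter, in a black collar of 48 mm), 81 mm above the bench when it is up; it is pressed straight down and moves with the button.
- stop_button (a joint): How far the red button is down, m: 0 up, 0.006 fully down. Spring, 1.5 N at the start and 5 N fully down; it comes back up by itself.
- start_button_top (a point): Centre of the top of the green start button, same size and height as the red one, 60 mm from it. Not to be pressed.
- start_button (a joint): How far the green button is down, m: 0 up, 0.006 fully down.
- tape_1: Bystander: roll of black tape lying flat, 58 mm diameter, 19 mm high, loose. Origin: centre of its underside.
- screwdriver_red: Bystander: screwdriver with red handle, 181 mm long, lying on the bench, loose. Origin: centre of its underside, long axis y.
- hex_key_8: Bystander: black hex key 125 x 40 x 8 mm lying on the bench between fixture and station, loose. Origin: centre of its underside, long axis y.

How it is judged:
By the outcome, as a careful person would: the job done as asked, in the order asked, and still so for the second after the job is handed in, while the arm keeps its last pose, push and grip.
It also fails if it takes over 48 s, if anything falls off the work surface, if the arm or the gripper's body presses on something with over 40 N, if the wrist force passes 120 N, or if a joint passes its speed limit or range.

ROBOT

A 6-joint arm with a two-finger parallel gripper is mounted at the origin on a cart in front of the work surface, level with it; the furniture and walls round the work are solid. World frame = base frame: x ahead of the robot, y to its left, z up, the work surface at z = 0. Lengths are in m, angles in rad, forces in N, time in s.
With the tool pointing down it reaches from about 0.325 to 0.75 m from the base axis. Payload 7.6 kg.
Tool frame: the origin (TCP) lies midway between the tips of the shut fingers; the grasp point (between the pads) lies 19 mm behind it; z points along the fingers, y is the line along which they close (so a half turn about z gives the same grasp; the last joint's range is limited). The gripper opens to 85 mm and grips with 20 to 120 N. Pads are 22 mm wide; open, the fingers measure 114 mm over their backs; the gripper's body (76 mm by 85 mm) begins 54 mm behind the grasp point. The pads swing forward as they close: fully open they stand 13 mm farther back than shut.
Start: joints at [-1.205, 0.052, 1.401, -0, 1.689, -0.07], TCP at [0.222, -0.476, 0.231] pointing down, gripper open.
Joint ranges: [-2.9, 2.9], [-0.91, 2.17], [0.12, 2.37], [-1.06, 4.2], [0.26, 2.73], [-2.93, 2.93]. Speed limits (rad/s): [2.57, 2.57, 3.01, 3.14, 3.14, 3.14].

INTERFACE

Orientations are given as a unit quaternion [w, x, y, z].
In Python, from rig import robot gives the robot as it stands. Calls block until the motion is done:
- robot.move_pose(position, orientation): joint-space move of the TCP to a pose.
- robot.move_l(position, rot=None, v=0.15): straight line of the TCP; rot=None keeps the orientation; v is the mean speed in m/s.
- robot.movej(angles): joint-space move.
- robot.let_go() and robot.gripper_close(strength=None): open the fingers fully, or close them until they stop; strength is the grip in N (None keeps the last).
- robot.hold(seconds).
- robot.ik(position, orientation): joint angles nearest the present ones, or None.
- robot.get_obs(): the state.
- robot.camera(name): name is "scene" or "side" or "wrist"; returns (picture, depth): 400x640x3 uint8, red, green, blue; 400x640 float32, m along the optical axis (not along the pixel's ray), 0 where there is no reading.
- robot.camera_params(name): a dict with "mtx" (3x3 intrinsics, pixels), "rvec" (rotation vector, rad) and "tvec" (3), from world to camera coordinates, as OpenCV has them. Camera axes: x right, y down, z forward; pixel columns grow to the right and rows downward; lengths in m; the calibration is good to about 2 mm. A picture is of the moment at which its call begins: read the wrist's pose just before it. camera_params takes no time and is no camera call; for the wrist camera it gives the pose at the moment of the call.
A pose or a line that the arm cannot do raises robot.Unreachable and nothing moves.
- robot.close_job(): hands the job in; it is judged then, once.
Trained networks look in the newest picture that a camera, given by its name, has taken for a name from the list of things; names that differ only in an ending like _2 or _b are one class to them, and where a whole thing is asked for, a point or a joint stands for the part that bears it (a point fixed in the world has none). Each returns a list of dicts, best first, with "confidence" (0 to 1); they miss things now and then, are a little off and sometimes report something else, mostly with a low value. They report only what shows in the picture. A call takes as long as a camera call.
- robot.recognise(thing, camera): "position" ([column, row] in pixels, amid what is visible of it).
- robot.regions_of(thing, camera): "mask" (400x640 bool, what is visible of it) and "position" ([column, row] in pixels, amid what is visible of it).
The state is a dict: "time_s": time; "joint_positions": joint angles; "qd": joint speeds; "joint_torque": joint torques, N m; "tool_pos": TCP position; "ee_rot": TCP orientation; "force": force on the tool from outside, world axes, zero at the start; "moment": the same for the moment, N m; "opening": opening from 0.0 (shut) to 1.0 (fully open); "gripper_force": force on a finger pad.
Only numpy, scipy, OpenCV 4.12 (cv2) and the standard library are available. Lean on these libraries where they do the work, as an engineer would, in place of code of your own. Each camera call takes 0.05 s, during which the arm holds its last target. There are 200 camera calls.

## Working session

There is one attempt and no reset: what is moved stays moved. The work goes in short steps, each a Python script; the robot and the scene stay as the last script left them, time stands still between calls to the robot, and variables do not carry over. Pictures are saved under pics/ and viewed, at most 10 in all, crops included, and the job is handed in when it is done.

```bash
mkdir -p pics; cat > h.py <<'E'
import numpy as np, cv2
from rig import robot
def world(cam, depth, mask):
    p=robot.camera_params(cam); R,_=cv2.Rodrigues(np.array(p["rvec"],float)); t=np.array(p["tvec"],float).ravel()
    v,u=np.nonzero(mask&(depth>0)); z=depth[v,u]
    c=np.linalg.inv(np.array(p["mtx"]))@np.vstack([u*z,v*z,z])
    return (R.T@(c-t[:,None])).T
E
python3 - <<'E'
from h import *
for c in ["scene","side"]:
    im,d=robot.camera(c); cv2.imwrite(f"pics/{c}0.png",im[:,:,::-1])
    for n in ["pull_knob","knob_grip","stop_button_top","start_button_top","station","fixture","hex_key_8","screwdriver_red","tape_1"]:
        for r in robot.regions_of(n,c)[:2]:
            P=world(c,d,r["mask"])
            if len(P): print(c,n,round(r["confidence"],2),np.round(r["position"]),r["mask"].sum(),"med",np.median(P,0).round(4),"lo",np.percentile(P,3,axis=0).round(3),"hi",np.percentile(P,97,axis=0).round(3))
o=robot.get_obs();print(o["time_s"],o["tool_pos"],o["ee_rot"],o["force"])
E
```

```text
scene pull_knob 0.78 [299. 264.] 253 med [0.4316 0.2069 0.1338] lo [0.426 0.194 0.112] hi [0.445 0.213 0.146]
scene knob_grip 0.59 [296. 262.] 263 med [0.432  0.2073 0.1331] lo [0.426 0.194 0.111] hi [0.445 0.213 0.146]
scene stop_button_top 0.64 [300. 266.] 226 med [0.4318 0.2077 0.1334] lo [0.426 0.197 0.112] hi [0.443 0.213 0.146]
scene start_button_top 0.63 [264. 229.] 306 med [0.7073 0.0701 0.0188] lo [0.702 0.019 0.004] hi [0.723 0.105 0.026]
scene station 0.69 [397. 216.] 1531 med [ 0.4681 -0.1618  0.0554] lo [ 0.432 -0.259  0.004] hi [ 0.52  -0.135  0.08 ]
scene fixture 0.89 [284. 298.] 5406 med [0.4521 0.2281 0.055 ] lo [0.408 0.151 0.007] hi [0.554 0.281 0.129]
scene hex_key_8 0.56 [358. 253.] 153 med [ 0.4787 -0.0263  0.0058] lo [ 0.45  -0.069  0.001] hi [0.486 0.047 0.008]
scene screwdriver_red 0.84 [266. 231.] 335 med [0.7079 0.0669 0.0184] lo [ 0.702  0.017 -0.001] hi [0.752 0.105 0.026]
scene tape_1 0.8 [321. 240.] 355 med [ 0.5815 -0.0059  0.0134] lo [ 0.556 -0.033 -0.001] hi [0.606 0.018 0.019]
scene tape_1 0.46 [300. 264.] 252 med [0.4319 0.2067 0.1353] lo [0.427 0.
[... 403 characters left out ...]
n 0.75 [318. 276.] 2530 med [ 0.472  -0.2429  0.0584] lo [ 0.433 -0.279  0.009] hi [ 0.531 -0.167  0.082]
side fixture 0.81 [266. 203.] 2031 med [0.4678 0.1769 0.0502] lo [0.408 0.129 0.006] hi [0.566 0.248 0.129]
side hex_key_8 0.42 [289. 246.] 159 med [ 0.4775 -0.0497  0.0077] lo [ 0.445 -0.076  0.001] hi [0.488 0.038 0.012]
side screwdriver_red 0.55 [354. 213.] 264 med [0.7096 0.0442 0.0183] lo [ 0.702 -0.044  0.001] hi [0.745 0.113 0.029]
side tape_1 0.63 [322. 233.] 305 med [ 0.5808 -0.0175  0.0148] lo [ 0.556 -0.04   0.001] hi [0.61  0.033 0.021]
1.0 [ 0.22164109 -0.4759401   0.23131972] [3.37316691e-05 9.76356141e-01 2.16168186e-01 1.90831042e-05] [-0.41349562  0.31269333  0.25532192]
```

View pics/scene0.png

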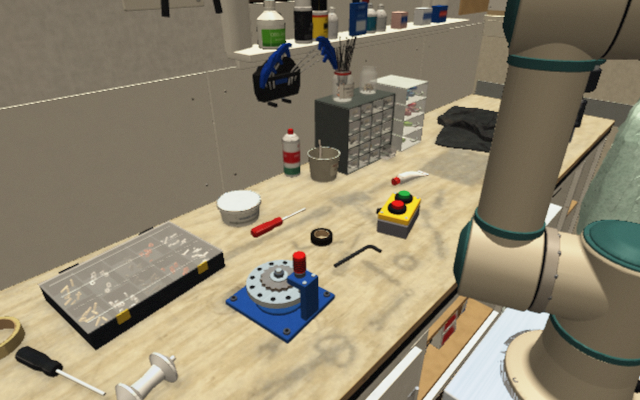

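View pics/side0.png

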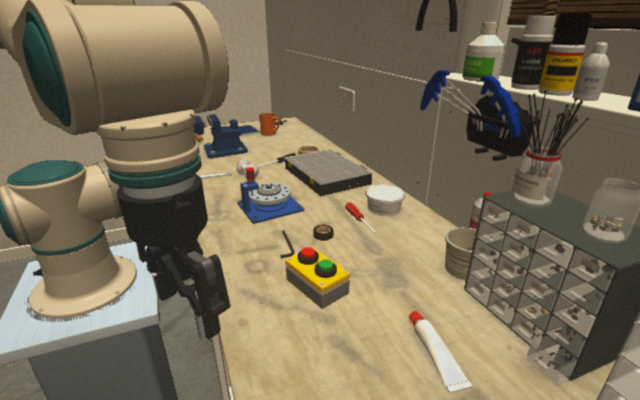

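The scene picture shows the blue fixture with its red knob at about (299,264), the station's red button at (398,207) and green at (404,197), and the hex key and tape between them. The side picture shows red at (309,254) and green at (325,267). The scene's "stop_button_top" hit was really the knob, so I'm rejecting it. The wrist camera comes next.

```bash
python3 - <<'E'
from h import *
q=robot.get_obs()["ee_rot"]
robot.move_pose([0.44,-0.19,0.25],q)
robot.gripper_close(40)
im,d=robot.camera("wrist"); cv2.imwrite("pics/w1.png",im[:,:,::-1])
for n in ["stop_button_top","start_button_top"]:
    for r in robot.regions_of(n,"wrist")[:2]:
        P=world("wrist",d,r["mask"])
        T=P[abs(P[:,2]-0.081)<0.005]
        if len(T): print(n,r["confidence"],r["position"],len(T),np.median(T,0),(T.min(0)+T.max(0))/2,np.ptp(T,axis=0))
o=robot.get_obs();print(o["time_s"],o["tool_pos"],o["force"],o["opening"])
E
```

```text
stop_button_top 0.79 [326.3, 135.9] 1004 [ 0.47623852 -0.17888448  0.08180999] [ 0.47598665 -0.17929227  0.08014919] [0.03027465 0.03118519 0.00793465]
stop_button_top 0.28 [394.4, 148.8] 1007 [ 0.49384226 -0.23533786  0.08175926] [ 0.49359916 -0.23596866  0.08031179] [0.03071056 0.0309823  0.00812887]
start_button_top 0.89 [391.9, 148.8] 998 [ 0.49382646 -0.23536193  0.08176253] [ 0.49351053 -0.23597119  0.08031072] [0.03088462 0.03098232 0.00812883]
3.2667 [ 0.4400033  -0.18999475  0.24999968] [0.52398821 0.34555916 0.17206809] 0.0037141013649741946
```

View pics/w1.png

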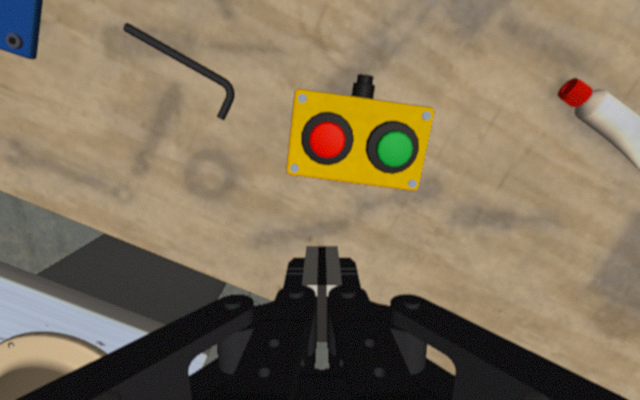

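The wrist picture shows red at (326,138) and green at (393,149), matching the detections. I'll press red in small steps, watching the force.

```bash
python3 - <<'E'
from h import *
x,y=0.476,-0.179
robot.move_l([x,y,0.095],v=0.15)
f0=robot.get_obs()["force"][2]
for z in [0.083,0.080,0.078,0.076,0.075,0.0745,0.074,0.0735,0.073,0.0725,0.072,0.0715,0.071,0.0705,0.07]:
    robot.move_l([x,y,z],v=0.03); robot.hold(0.05)
    o=robot.get_obs(); f=o["force"][2]-f0; print(z,o["tool_pos"][2].round(4),f.round(2))
    if f>14: break
robot.hold(0.2)
im,d=robot.camera("side"); cv2.imwrite("pics/s2.png",cv2.resize(im[200:330,200:400,::-1],None,fx=3,fy=3))
robot.move_l([x,y,0.10],v=0.08); 
robot.move_l([0.44,y,0.22],v=0.25)
im,d=robot.camera("wrist")
for n in ["stop_button_top"]:
    for r in robot.regions_of(n,"wrist")[:1]:
        P=world("wrist",d,r["mask"]); print(r["position"],np.median(P,0))
print(robot.get_obs()["time_s"])
E
```

```text
0.083 0.083 -0.55
0.08 0.0803 1.64
0.078 0.0783 2.8
0.076 0.0762 4.0
0.075 0.0752 3.97
0.0745 0.075 6.63
0.074 0.0749 8.5
0.0735 0.0749 12.32
0.073 0.0748 14.91
[338.2, 146.1] [ 0.47569837 -0.17817018  0.08077669]
8.9667
```

The button hit its hard stop (about 0.075 m) and came back up. On to the knob.

```bash
python3 - <<'E'
from h import *
from scipy.spatial.transform import Rotation as R
q=robot.get_obs()["ee_rot"]
# turn the tool with the base, keeping joint 6
a=np.arctan2(0.2,0.40)-np.arctan2(-0.178,0.44)
r=R.from_euler('z',a)*R.from_quat(np.array(q)[[1,2,3,0]])
qn=r.as_quat()[[3,0,1,2]]
robot.move_pose([0.40,0.19,0.25],qn)
robot.let_go()
im,d=robot.camera("wrist"); cv2.imwrite("pics/w3.png",im[:,:,::-1])
for n in ["pull_knob","fixture"]:
    for g in robot.regions_of(n,"wrist")[:2]:
        P=world("wrist",d,g["mask"])
        T=P[abs(P[:,2]-0.146)<0.004]
        print(n,g["confidence"],g["position"],len(T))
        if len(T)>20: print((T.min(0)+T.max(0))/2,np.ptp(T,axis=0),cv2.minEnclosingCircle(T[:,:2].astype(np.float32)))
o=robot.get_obs();print(o["time_s"],o["tool_pos"],o["joint_positions"],o["force"],"tool y",r.as_matrix()[:,1])
E
```

```text
pull_knob 0.81 [367.8, 169.9] 827
[0.43742336 0.20084386 0.14544542] [0.02304525 0.02266303 0.00688805] ((0.4373534023761749, 0.20079785585403442), 0.011700865812599659)
fixture 0.8 [406.3, 126.1] 854
[0.43736666 0.20062944 0.14545927] [0.02367098 0.02308652 0.00685715] ((0.4374215602874756, 0.20040591061115265), 0.011959069408476353)
11.2917 [0.39997764 0.19002583 0.24998079] [ 3.60140620e-01 -1.83586428e-01  1.58887009e+00 -6.98548533e-05
  1.74079398e+00  6.46959826e-01] [-0.52998394  0.1437392   0.29218371] tool y [ 0.9591169  -0.28298866 -0.00349241]
```

View pics/w3.png

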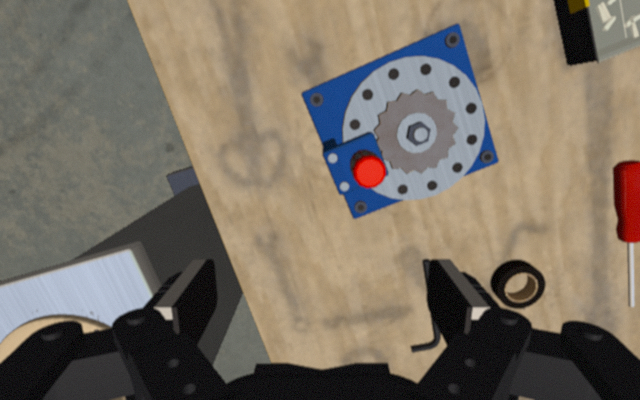

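The knob is at (368,170), with nothing else beside it at grip height. I'll descend with the tool exactly vertical and grip.

```bash
python3 - <<'E'
from h import *
a=np.arctan2(-0.283,0.9591)   # tool y heading
# tool down: x=R*(..), z=-Z, y=(cos a, sin a)
from scipy.spatial.transform import Rotation as R
y=np.array([np.cos(a),np.sin(a),0]); z=np.array([0,0,-1.]); x=np.cross(y,z)
q=R.from_matrix(np.c_[x,y,z]).as_quat()[[3,0,1,2]]
k=np.array([0.4375,0.2006])
robot.move_pose([*k,0.20],q)
f0=np.array(robot.get_obs()["force"])
robot.move_l([*k,0.114],v=0.1)
o=robot.get_obs(); print("down",o["tool_pos"],o["force"]-f0)
robot.gripper_close(60); robot.hold(0.2)
o=robot.get_obs(); print("grip",o["time_s"],o["tool_pos"],o["force"]-f0,o["moment"],o["opening"]*85,o["gripper_force"])
im,d=robot.camera("side"); cv2.imwrite("pics/s4.png",cv2.resize(im[120:250,180:380,::-1],None,fx=3,fy=3))
E
```

```text
down [0.43793415 0.20077919 0.11486601] [ 0.81983496 -0.77640758  0.2340554 ]
grip 13.4583 [0.43804884 0.20047659 0.11443861] [ 4.14123962 -2.79310998  3.60743282] [-0.39033187 -0.73932706  0.00491839] 22.271595755983068 59.01987480930984
```

View pics/s4.png

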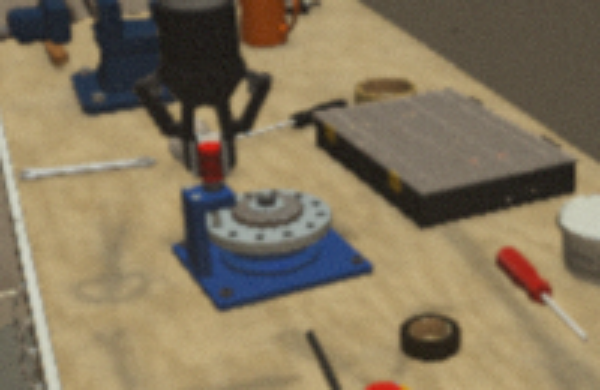

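The fingers hold the knob centred above the bush, at about (208,160) in the crop. Now I'll pull up in steps until the force shows the upper stop.

```bash
python3 - <<'E'
from h import *
robot.gripper_close(80)
o=robot.get_obs(); p=np.array(o["tool_pos"]); f0=o["force"]; print(p, f0)
z0=p[2]
for dz in [.003,.006,.009,.012,.0135,.0145,.015,.0155,.016,.0165,.017,.0175,.018,.0185]:
    robot.move_l([0.4375,0.2006,0.114+dz],v=0.03); robot.hold(0.1)
    o=robot.get_obs(); f=np.array(o["force"])
    print(dz,(o["tool_pos"][2]-z0).round(4),f.round(1),round(o["gripper_force"],1))
    if f[2]<-22: break
robot.hold(0.3)
im,d=robot.camera("scene")
for g in robot.regions_of("pull_knob","scene")[:1]:
    P=world("scene",d,g["mask"]); print(g["confidence"],np.median(P,0),P.min(0),P.max(0))
cv2.imwrite("pics/c5.png",cv2.resize(im[220:350,200:400,::-1],None,fx=3,fy=3))
o=robot.get_obs(); print(o["time_s"],o["tool_pos"],o["force"],o["opening"]*85)
E
```

```text
[0.43806675 0.20050681 0.11452753] [ 4.55831146 -2.17965454  3.03044373]
0.003 0.0015 [10.  -0.9 -6.6] 78.6
0.006 0.0043 [11.1  0.4 -7.5] 78.7
0.009 0.007 [11.7  0.2 -9.2] 78.8
0.012 0.0098 [ 12.7   1.1 -10.2] 78.8
0.0135 0.0112 [ 12.8   1.3 -10.3] 78.8
0.0145 0.0121 [ 11.8   0.9 -10.8] 78.8
0.015 0.0125 [ 13.    0.2 -11.5] 78.8
0.0155 0.013 [ 13.1   0.2 -12.1] 78.8
0.016 0.0134 [ 13.1   1.2 -11.6] 78.8
0.0165 0.014 [ 12.6   1.5 -12.3] 78.8
0.017 0.0144 [ 14.1   1.5 -12.8] 78.8
0.0175 0.0148 [ 12.6   2.2 -12.3] 78.8
0.018 0.0151 [ 15.    1.5 -14.4] 79.4
0.0185 0.0151 [ 16.3   1.3 -16.6] 79.2
0.47 [0.43952599 0.21234202 0.1471468 ] [0.43319323 0.20203352 0.12432883] [0.44746319 0.2143508  0.16090562]
19.025 [0.43789958 0.2004177  0.12968746] [ 16.23657151   1.33467144 -17.71384357] 21.599935754277887
```

View pics/c5.png

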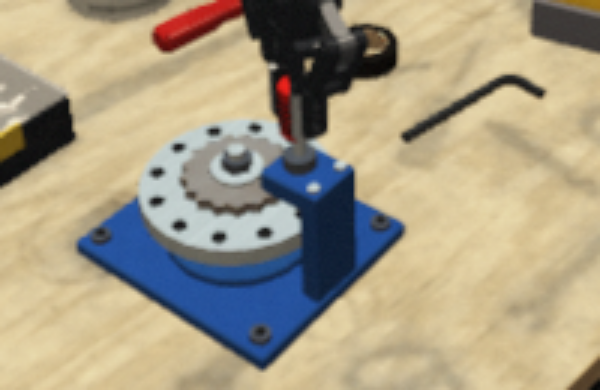

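The knob is up: its stem shows above the bush at (298,130), the rise is 15.1 mm (knob top at 0.161 m), and the force climbs at the stop. I'll relieve the side load a little, check that it holds, then hand in.

```bash
python3 - <<'E'
from h import *
robot.move_l([0.4382,0.2006,0.1326],v=0.02); robot.hold(0.8)
o=robot.get_obs(); print(o["time_s"],o["tool_pos"],o["force"],o["gripper_force"])
im,d=robot.camera("scene")
for g in robot.regions_of("pull_knob","scene")[:1]:
    P=world("scene",d,g["mask"]); print(P[:,2].max())
if o["tool_pos"][2]>0.1293 and o["force"][2]<-13: print(robot.close_job())
E
```

```text
20.075 [0.43792817 0.200421   0.12962927] [ 11.57593965   1.78527979 -14.78887986] 79.65773161500692
0.16076233359565167
the job is handed in; nothing more can be done
None
```

The red stop button was pressed fully down and sprang back up, and the plunger is being held at its upper stop (about 15 mm up) with the pin clear; I handed the job in at about 20 s, well inside the 48 s limit.

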